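# Slide the photodetector home between two aligned optical rails

## Task

The photodetector box stands crooked in front of the open end of the lane between the two black optical rails. With your fingertips, straighten it up and push it along the table down the lane, its front first, easing it gently against the black stop bar that lies across the lane's end until it rests square against the bar. Everything on the rails is aligned, so neither the box nor the hand may touch either rail; never lift or tip the box, and leave the loose post holder, lens case and hex driver where they are.

Things in the scene. Friction and masses are not known exactly. Their poses are not given: they have to be found in the camera images.
- detector: photodetector: loose aluminium box 110 mm long (x), 96 wide (y), 55 high, 0.4 to 0.85 kg, flat on the table, friction 0.45 to 0.75. Origin: centre of its underside; x points out of its front, whose black aperture tube (28 mm across, 35 mm up, 10 mm proud) passes over the stop bar. Other faces are flat. It starts in the open before the lane's mouth, front roughly towards the stop.
- stop: fixed black stop bar with two steel screws, 60 mm wide, 14 high, across the lane's end, midway between the rails (within 1 mm). Origin at table height, middle of the face the detector's front meets; x is the pushing direction, parallel to the rails, y to the left of it, z up. The detector is home with its origin 55 mm before this origin. A fixed lens 58 mm tall stands 75 mm behind that face.
- rail_left: fixed black dovetail rail on the left (+y) of the lane, 300 mm long, 40 wide, 22 high, axes as the stop's. Origin at table height at its mouth end, on its inner edge (facing the lane). Bare from x = 0 to 190 mm; beyond that lens and iris mounts up to 145 mm tall stand on it.
- rail_right: fixed black dovetail rail on the right (-y) of the lane, 300 x 40 x 22 mm, axes as the stop's. Origin at table height at its mouth end, on its inner edge. Bare to x = 220 mm; a mirror mount 135 mm tall stands beyond. The free lane between the rails' inner edges is 112 to 116 mm wide.
- post_holder: bystander: a loose black post holder with a steel post, upright, 32 mm across, 72 mm tall; beside the left rail. Origin at the centre of its foot.
- lens_case: bystander: a loose white lens case with clear lid, 70 x 70 x 28 mm, beside the right rail. Origin at the centre of its underside.
- hex_driver: bystander: a loose hex driver with red handle, 170 mm long, lying along its x axis beside the left rail. Origin under its middle, at table height.
Not all that is in view belongs to the job. Of the things like the stop, leave any that is yellow; of the rest the smaller one is meant. What is meant by the detector is not brown, and is the smaller of those in its own colour.

How it is judged (in metres and radians):
At the end, for the whole second after the job is handed in: The detector stands flat and still between the rails with its front face against the stop bar (within 3 mm) and square to it (within 0.05 rad) (x of detector in the frame of stop between -0.058 and -0.05 m and y of detector in the frame of stop between -0.012 and 0.012 m and angle between the x axis of detector and the x axis of stop, either way round below 0.05 rad and angle between detector's own z axis and vertical below 0.03 rad and height (world z) of detector below 0.004 m and linear speed of detector below 0.005 m/s); the robot touches nothing.
It fails at once if something touches the left rail or its optics (over 0.5 N) (contact force between rail_left and anything else above 0.5 N).
It fails at once if something touches the right rail or its optics (over 0.5 N) (contact force between rail_right and anything else above 0.5 N).
It fails at once if the detector is lifted (over 6 mm) or tipped (over 0.1 rad) (height (world z) of detector above 0.006 m or angle between detector's own z axis and vertical above 0.1 rad).
It fails at once if the stop is rammed (over 40 N) (contact force between stop and anything else above 40 N).
It fails at once if the post holder, lens case or hex driver is moved (over 15 mm) (distance of any of post_holder, lens_case, hex_driver from where it was at the start of the episode above 0.015 m).
It also fails if it takes over 72 s, if anything falls off the work surface, if the arm or the gripper's body presses on something with over 40 N, if the wrist force passes 120 N, or if a joint passes its speed limit or range.

## Robot

A 6-joint arm with a two-finger parallel gripper is mounted at the origin on the work surface. World frame = base frame: x ahead of the robot, y to its left, z up, the work surface at z = 0. Lengths are in m, angles in degrees, forces in N, time in s.
With the tool pointing down it reaches from about 0.4 to 0.825 m from the base axis. Payload 7 kg.
Tool frame: the origin (TCP) lies midway between the tips of the shut fingers; the grasp point (between the pads) lies r.tcp_to_grasp behind it (r.tcp_to_grasp is the distance from the TCP to the grasp point, in m); x points along the fingers, y is the direction in which the jaws open and shut, and the axes are right-handed (so a half turn about x gives the same grasp; the last joint's range is limited). The gripper opens to 88 mm and grips with 3 to 60 N. Pads are 19 mm wide; open, the fingers measure 130 mm over their backs; the gripper's body (78 mm by 193 mm) begins 47 mm behind the grasp point.
Start: joints at [-47.149, 20.546, 0.682, 0, -70.136, -16.507], TCP at [0.3, -0.605, 0.19] pointing down, gripper open.
Joint ranges: [-176.03, 176.03], [-82.01, 121.73], [-58.28, 71.71], [-173.87, 95.51], [-174.79, -0.11], [-173.66, 173.66]. Speed limits (degrees/s): [136.94, 136.94, 172.46, 180, 180, 180].

## Interface

Orientations are given as [roll, pitch, yaw] about the fixed x, y, z axes, in that order (R = Rz(yaw) Ry(pitch) Rx(roll)).
In Python, from plant import r gives the robot as it stands.
- The arm moves only by the tool carry_out, never from a script. Its argument "moves" is a list of rows, each a list of 7 numbers: the shift along the world's x, y, z in mm, then the turn, a rotation vector about the world's x, y, z in rad, then the opening in per cent of the stroke, from 0 (shut) to 100 (fully open). In form: [[x, y, z, wx, wy, wz, claw], ...]. A call has 1 to 5 rows; each row is the pose to reach, as a shift and turn from the pose commanded when the call began; what a row does not reach only later rows make up. A row lasts 1/10 s, in which the tool goes at most 50 mm and 8.59 degrees, less where a joint would pass 70% of its speed; a pose out of reach is approached as far as the arm can. A call with a gripper value outside its range is refused whole. The fingers move at their own pace and stop on an object; "squeeze" is the grip in N (left out, the last holds). Time passes only in rows, so rows that repeat a pose let the fingers close. It gives the time, the measured TCP pose, the force and the opening at its end, in the units of the state.
- r.get_state(): the state, without advancing time (a new reading comes with each control period).
- r.capture(name): name is "side" or "top" or "wrist"; returns the picture (400x640x3 uint8, blue, green, red); there is no depth.
- r.camera_params(name): a dict with "K" (3x3 intrinsics, pixels), "rvec" (rotation vector, rad) and "tvec" (3), from world to camera coordinates, as OpenCV has them. Camera axes: x right, y down, z forward; pixel columns grow to the right and rows downward; lengths in m; the calibration is good to about 2 mm. A picture is of the moment at which its call begins: read the wrist's pose just before it. camera_params takes no time and is no camera call; for the wrist camera it gives the pose at the moment of the call.
- r.close_job(): hands the job in, once; it reports no verdict.
The state is a dict: "time_s": time; "joints": joint angles; "qd": joint speeds; "joint_torque": joint torques, N m; "tcp_pos": TCP position; "eef_rot": TCP orientation; "contact_force": force on the tool from outside, world axes, zero at the start; "moment": the same for the moment, N m; "gripper_width": finger opening in m.
Only numpy, scipy, OpenCV 4.12 (cv2) and the standard library are available. Lean on these libraries where they do the work, as an engineer would, in place of code of your own. Each camera call takes 0.05 s, during which the arm holds its last target. There are 200 camera calls.

## Working session

There is one attempt and no reset: what is moved stays moved. The work goes in short steps, Python scripts to look and compute and a tool call to move; the robot and the scene stay as the last step left them, time stands still between calls to the robot, and variables do not carry over. Pictures are saved under pics/ and viewed, about 8 in all and at most 12, crops included, and the job is handed in when it is done.

Besides the shell and the picture viewer there is one more tool, called after "Call:" by a JSON object that holds its "method" and its "body", one argument or row to a line. carry_out: Moves the arm, as the interface text tells. Its arguments: {"type":"object","properties":{"moves":{"type":"array"},"squeeze":{"type":"number"}},"required":["moves"]}

```bash
mkdir -p pics; ls
python3 - <<'E'
from plant import r
import cv2,numpy as np
for n in("top","side"):
    cv2.imwrite(f"pics/{n}0.png",r.capture(n)); p=r.camera_params(n)
    R=cv2.Rodrigues(np.array(p["rvec"]))[0]; print(n,np.round(p["K"],1).tolist(),np.round(-R.T@np.array(p["tvec"]).ravel(),3),np.round(R,2).tolist())
print(r.get_state(), r.tcp_to_grasp)
E
```

```text
pics
top [[378.0, 0.0, 318.5], [0.0, 378.0, 200.7], [0.0, 0.0, 1.0]] [ 0.378 -0.079  0.943] [[0.01, -1.0, 0.02], [-0.98, -0.01, -0.18], [0.18, -0.01, -0.98]]
side [[399.9, 0.0, 318.6], [0.0, 399.9, 193.0], [0.0, 0.0, 1.0]] [0.364 0.601 0.546] [[-0.96, -0.28, 0.01], [-0.17, 0.56, -0.81], [0.22, -0.78, -0.59]]
{'time_s': 0.1, 'joints': array([-4.71470777e+01,  2.05866992e+01,  6.38307542e-01, -1.74197125e-02,
       -7.01368224e+01, -1.65063542e+01]), 'qd': array([ 0.04954416, -0.11077859,  0.12133447,  0.02181032, -0.06719739,
        0.10253978]), 'joint_torque': array([-1.85741577e-03, -5.84166133e+01,  2.93753117e+01,  7.01543212e+00,
        1.02410957e-02, -5.09708525e-05]), 'tcp_pos': array([ 0.29930016, -0.60445163,  0.18881912]), 'eef_rot': array([ 95.62921879,  89.91322612, 121.96985591]), 'contact_force': array([-0.44622551, -0.82634555, -0.41310516]), 'moment': array([-0.03056195,  0.01101065, -0.02715147]), 'gripper_width': 0.08778271962296362} 0.0188
```

View pics/top0.png

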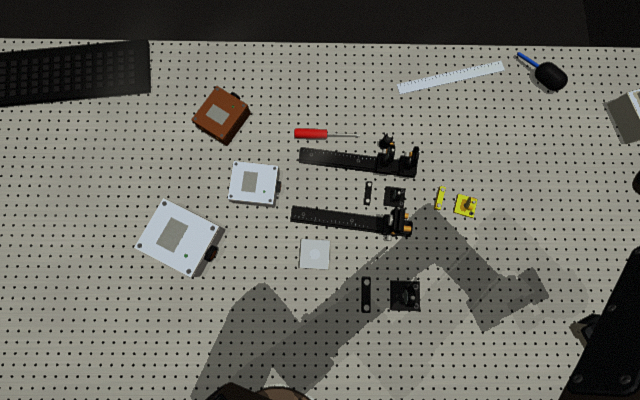

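View pics/side0.png

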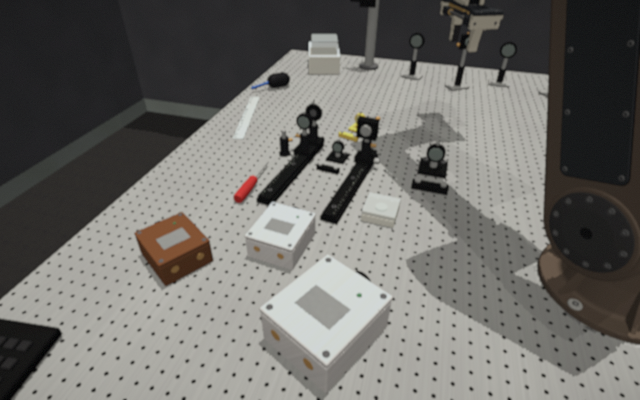

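Candidates in the top view:
- **Detector:** brown box (220,115), large silver box (180,238) and small silver box (255,184). The small silver one fits, because it is not brown and is the smaller of its colour.
- **Stop:** yellow bar (440,198), long black bar (366,294) and short black bar (368,192). The short black one fits, because it is not yellow and is the smaller.

Next I confirm both in an enlarged crop and measure them.

```bash
cat > h.py <<'E'
from plant import r
import cv2,numpy as np
def ray(name,px,z,p=None):
    p=p or r.camera_params(name); R=cv2.Rodrigues(np.array(p["rvec"]))[0]; t=np.array(p["tvec"]).ravel()
    uv=cv2.undistortPoints(np.float64(px).reshape(-1,1,2),np.array(p["K"]),None).reshape(-1,2)
    d=np.c_[uv,np.ones(len(uv))]@R; c=-R.T@t
    return (c+d*((z-c[2])/d[:,2])[:,None])[:,:2]
def rect(name,mask,z):
    "largest blob -> min-area rectangle on plane z: centre, sides, angle of long side"
    c=max(cv2.findContours(mask.astype(np.uint8),cv2.RETR_EXTERNAL,cv2.CHAIN_APPROX_NONE)[0],key=cv2.contourArea)
    w=ray(name,c.reshape(-1,2),z)*1000
    return cv2.minAreaRect(w.astype(np.float32)),c.reshape(-1,2)
def roi(img,x0,y0,x1,y1):
    m=np.zeros(img.shape[:2],bool); m[y0:y1,x0:x1]=1; return m
E
python3 - <<'E'
from h import *
im=cv2.imread("pics/top0.png"); g=im.max(2)
cv2.imwrite("pics/crop1.png",cv2.resize(im[140:240,220:430],None,fx=3.8,fy=3.8,interpolation=cv2.INTER_CUBIC))
print(im[184,240],im[160,225],im[192,368],im[160,350])
det=(im.min(2)>185)&roi(im,222,150,290,215)
det=cv2.morphologyEx(det.astype(np.uint8),cv2.MORPH_CLOSE,np.ones((9,9)))
det=cv2.morphologyEx(det,cv2.MORPH_OPEN,np.ones((5,5)))
q,c=rect("top",det,.055);print("det",q,c.min(0),c.max(0))
for n,b,z in(("stop",(358,175,377,212),.014),("railL",(292,145,374,178),.022),("railR",(285,200,374,236),.022)):
    m=(g<75)&roi(im,*b); m=cv2.morphologyEx(m.astype(np.uint8),cv2.MORPH_CLOSE,np.ones((5,5)));m=cv2.morphologyEx(m,cv2.MORPH_OPEN,np.ones((5,5)))
    q,c=rect("top",m,z); print(n,q,cv2.boxPoints(q).round(0).tolist(),c.min(0),c.max(0))
E
```

```text
[206 198 187] [140 153 153] [20 22 22] [19 18 17]
det ((588.8530883789062, 67.64957427978516), (107.92503356933594, 92.08698272705078), 84.13009643554688) [228 163] [276 202]
stop ((574.4760131835938, -215.4837188720703), (15.731526374816895, 60.92534255981445), 83.95088958740234) [[543.0, -220.0], [604.0, -227.0], [606.0, -211.0], [545.0, -204.0]] [364 181] [371 204]
railL ((657.5851440429688, -135.49639892578125), (191.8459014892578, 44.778594970703125), 84.00389099121094) [[625.0, -229.0], [670.0, -233.0], [690.0, -42.0], [645.0, -38.0]] [299 148] [373 171]
railR ((506.12567138671875, -124.9344253540039), (207.3023681640625, 42.98085403442383), 82.791015625) [[472.0, -225.0], [514.0, -230.0], [540.0, -25.0], [498.0, -19.0]] [290 206] [373 231]
```

View pics/crop1.png

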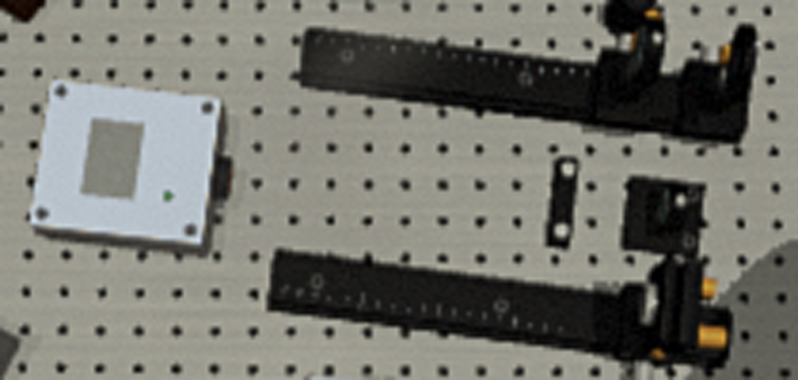

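The crop confirms both. The small silver box has its tube facing right towards the lane, and the short black bar with two screws lies between the rails. I refine the edges with line fits and work out the hand pose.

```bash
cat >> h.py <<'E'
def side(w,c,n,e):
    "fit line to contour points w near the side with outward normal n at distance ~e from c, ignoring corners"
    n=np.array(n);t=np.array([-n[1],n[0]]);d=w-c
    s=(abs(d@n-e)<8)&(abs(d@t)<32)
    l=cv2.fitLine(w[s].astype(np.float32),cv2.DIST_HUBER,0,.01,.01).ravel()
    return float((l[2:]-c)@n), np.degrees(np.arctan2(l[1],l[0]))%180, int(s.sum())
def box(name,im,b,thr=170):
    m=(im.min(2)>thr)&roi(im,*b)
    m=cv2.morphologyEx(m.astype(np.uint8),cv2.MORPH_CLOSE,np.ones((9,9)));m=cv2.morphologyEx(m,cv2.MORPH_OPEN,np.ones((7,7)))
    q,c=rect(name,m,.055); w=ray(name,c,.055)*1000; c0=np.array(q[0])
    a=np.radians(84.); f=-np.array([np.cos(a),np.sin(a)]); l=np.array([-f[1],f[0]])
    S={k:side(w,c0,n,e) for k,n,e in(("front",f,54),("back",-f,54),("left",l,47),("right",-l,47))}
    cen=c0+f*(S["front"][0]-S["back"][0])/2+l*(S["left"][0]-S["right"][0])/2
    return q,S,cen
E
python3 - <<'E'
from h import *
im=cv2.imread("pics/top0.png"); g=im.max(2)
for t in(165,180):
    q,S,c=box("top",im,(222,150,285,215),t); print(np.round(q[0],1),np.round(q[1],1),c.round(1)); print({k:np.round(v,2).tolist() for k,v in S.items()})
for n,b,z in(("railL",(303,145,374,178),.022),("railR",(296,200,374,236),.022)):
    m=(g<75)&roi(im,*b)
    cols=np.arange(b[0]+4,b[2]-4)
    for lab,fn in(("top",np.min),("bot",np.max)):
        p=np.array([[u,fn(np.where(cv2.morphologyEx(m.astype(np.uint8),cv2.MORPH_OPEN,np.ones((5,5)))[:,u])[0])] for u in cols])
        for zz in(z,0):
            w=ray("top",p,zz)*1000; k=np.polyfit(w[:,1],w[:,0],1); print(n,lab,zz,"slope",k[0].round(4),"x at y=-130",np.polyval(k,-130).round(1))
print("big box corners z.08",ray("top",[[166,199],[223,233],[188,276],[135,245],[210,255]],.08).round(3).tolist())
print("lenscase",ray("top",[[301,240],[329,270]],.028).round(3).tolist())
from scipy.spatial.transform import Rotation as Ro
s=r.get_state();A=Ro.from_euler("xyz",s["eef_rot"],degrees=True).as_matrix();print(A.round(3))
E
```

```text
[589.8  67.5] [108.5  94.5] [589.7  67.5]
{'front': [53.14, 174.17, 26.0], 'back': [53.07, 174.68, 26.0], 'left': [45.93, 83.36, 26.0], 'right': [46.13, 83.6, 27.0]}
[589.6  67.5] [107.8  93.6] [589.4  67.4]
{'front': [52.95, 174.18, 26.0], 'back': [52.72, 174.14, 26.0], 'left': [45.26, 84.76, 26.0], 'right': [45.69, 83.6, 27.0]}
railL top 0.022 slope 0.1529 x at y=-130 676.8
railL top 0 slope 0.1529 x at y=-130 684.1
railL bot 0.022 slope 0.1272 x at y=-130 638.6
railL bot 0 slope 0.1272 x at y=-130 645.0
railR top 0.022 slope 0.1275 x at y=-130 524.7
railR top 0 slope 0.1275 x at y=-130 528.4
railR bot 0.022 slope 0.121 x at y=-130 487.1
railR bot 0 slope 0.121 x at y=-130 489.8
big box corners z.08 [[0.541, 0.261], [0.463, 0.126], [0.367, 0.199], [0.435, 0.322], [0.413, 0.153]]
lenscase [[0.453, -0.05], [0.382, -0.118]]
[[-0.001 -0.444  0.896]
 [ 0.001  0.896  0.444]
 [-1.     0.002 -0.   ]]
```

The box sits about 16 mm right of the lane axis and is yawed about 1°. The lane axis is x≈582+0.12·(y+130) mm, heading about −y. I'll approach the box's right side at height with the fingers shut.

Call:
{"method": "carry_out", "body": {
  "moves": [
    [10,48,10,0,0,0.06,0],
    [22,96,10,0,0,0.13,0],
    [35,143,10,0,0,0.2,0],
    [48,190,10,0,0,0.27,0],
    [60,238,10,0,0,0.33,0]
  ]
}}

```text
time_s: 0.6
tcp_pos: [0.3594, -0.3651, 0.1993]
eef_rot: [96.8, 90.0, 142.1]
contact_force: [2.5, 0.1, 0.8]
gripper_width: 0.0533
```

Call:
{"method": "carry_out", "body": {
  "moves": [
    [12,46,0,0,0,0.06,0],
    [24,92,0,0,0,0.13,0],
    [36,138,0,0,0,0.2,0],
    [48,184,0,0,0,0.27,0],
    [60,230,0,0,0,0.33,0]
  ]
}}

```text
time_s: 1.1
tcp_pos: [0.4194, -0.135, 0.1997]
eef_rot: [-43.9, 90.0, 20.4]
contact_force: [1.6, 0.1, -0.2]
gripper_width: 0.0131
```

```bash
cat >> h.py <<'E'
def st():
    from scipy.spatial.transform import Rotation as Ro
    s=r.get_state();A=Ro.from_euler("xyz",s["eef_rot"],degrees=True).as_matrix()
    print(round(s["time_s"],2),"tcp",(s["tcp_pos"]*1000).round(1),"yaw of tool y",np.degrees(np.arctan2(A[1,1],A[0,1])).round(2),"tilt",A[:,0].round(3),"F",s["contact_force"].round(1),"w",round(s["gripper_width"]*1000,1))
E
python3 -c "
from h import *
st()"
```

```text
1.1 tcp [ 419.4 -135.   199.7] yaw of tool y 154.32 tilt [ 0.  0. -1.] F [ 1.6  0.1 -0.2] w 13.1
```

Call:
{"method": "carry_out", "body": {
  "moves": [
    [16,41,0,0,0,0.07,0],
    [32,82,0,0,0,0.14,0],
    [48,124,0,0,0,0.2,0],
    [64,166,0,0,0,0.27,0],
    [78,207,0,0,0,0.326,0]
  ]
}}

```text
time_s: 1.6
tcp_pos: [0.4977, 0.0721, 0.1996]
eef_rot: [22.7, 90.0, 105.7]
contact_force: [1.4, 0.8, -0.5]
gripper_width: 0.0004
```

Call:
{"method": "carry_out", "body": {
  "moves": [
    [0,0,-45,0,0,0,0],
    [0,0,-90,0,0,0,0],
    [0,0,-120,0,0,0,0],
    [0,0,-120,0,0,0,0]
  ]
}}

```text
time_s: 2.0
tcp_pos: [0.4941, 0.0688, 0.0756]
eef_rot: [120.9, 89.5, -156.3]
contact_force: [-0.1, -0.6, 0.9]
gripper_width: 0.0004
```

```bash
python3 -c "
from h import *
st()
a=r.capture('top');b=r.capture('side');cv2.imwrite('pics/t2.png',a)
cv2.imwrite('pics/two.png',np.vstack([cv2.resize(a[120:290,150:400],(640,435)),np.zeros((5,640,3),np.uint8)]));cv2.imwrite('pics/s2.png',b)
"
```

```text
2.0 tcp [494.1  68.8  75.6] yaw of tool y 172.81 tilt [-0.008 -0.003 -1.   ] F [-0.1 -0.6  0.9] w 0.4
```

View pics/s2.png

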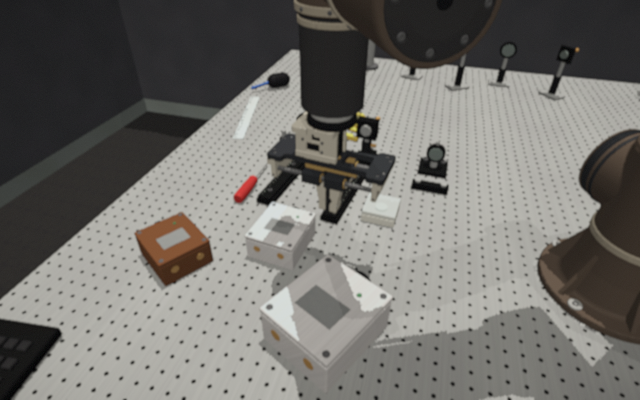

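The side view shows the shut fingers (330,195) on the near side of the small box (280,235), clear of the big box. I descend and push sideways.

Call:
{"method": "carry_out", "body": {
  "moves": [
    [0,0,-30,0,0,0,0],
    [1,0,-53,0,0,0,0],
    [8,0,-53,0,0,0,0],
    [16,-1,-53,0,0,0,0],
    [20,-1,-53,0,0,0,0]
  ]
}}

```text
time_s: 2.6
tcp_pos: [0.5203, 0.0698, 0.0289]
eef_rot: [-63.0, 89.8, 19.8]
contact_force: [-0.1, -0.1, 0.6]
gripper_width: 0.0005
```

Call:
{"method": "carry_out", "body": {
  "moves": [
    [3,0,0,0,0,0,0],
    [6,-1,0,0,0,0,0],
    [9,-1,0,0,0,0,0],
    [11,-1,0,0,0,0,0],
    [12,-1,0,0,0,0,0]
  ]
}}

```text
time_s: 3.1
tcp_pos: [0.5297, 0.0681, 0.0267]
eef_rot: [-85.1, 90.0, -2.3]
contact_force: [0.2, 0.5, 0.6]
gripper_width: 0.0004
```

```bash
python3 -c "
from h import *
st()
a=r.capture('top');cv2.imwrite('pics/t3.png',cv2.resize(a[120:290,150:400],(750,510),interpolation=cv2.INTER_CUBIC));cv2.imwrite('pics/t3f.png',a)
"
```

```text
3.1 tcp [529.7  68.1  26.7] yaw of tool y 172.83 tilt [ 0. -0. -1.] F [0.2 0.5 0.6] w 0.4
```

View pics/t3.png

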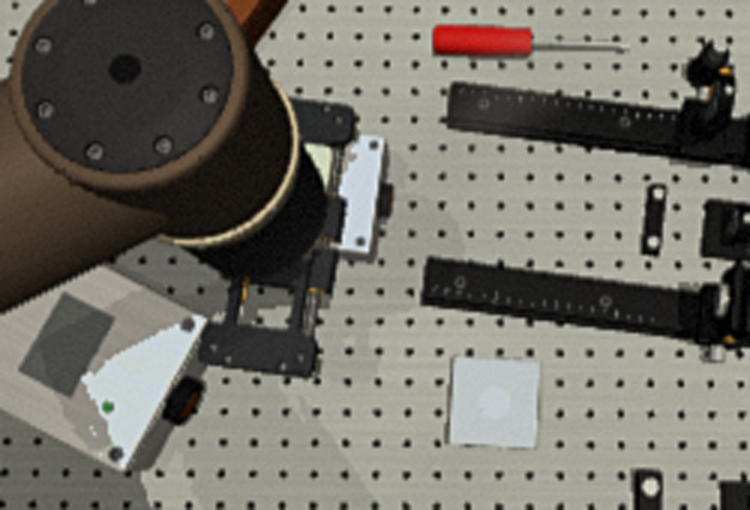

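Not in contact yet: the box front corners are unchanged at full-frame (278,166) and (275,205), and there is no force. I continue until force shows.

Call:
{"method": "carry_out", "body": {
  "moves": [
    [3,0,0,0,0,0,0],
    [6,-1,-2,0,0,0,0],
    [9,-1,-2,0,0,0,0],
    [12,-1,-3,0,0,0,0],
    [12,-1,-3,0,0,0,0]
  ]
}}

```text
time_s: 3.65
tcp_pos: [0.5419, 0.0671, 0.0234]
eef_rot: [141.1, 90.0, -136.1]
contact_force: [0.1, -0.2, 0.2]
gripper_width: 0.0007
```

```bash
cat >> h.py <<'E'
def front(im,b=(264,140,300,225)):
    "front top edge of the box (bright region, rightmost column per row) on z=.055: line, ends"
    m=((im.min(2)>150)&(im[...,0].astype(int)>=im[...,2])&roi(im,*b)).astype(np.uint8)
    m=cv2.morphologyEx(m,cv2.MORPH_CLOSE,np.ones((5,5)));m=cv2.morphologyEx(m,cv2.MORPH_OPEN,np.ones((5,5)))
    c=max(cv2.findContours(m,cv2.RETR_EXTERNAL,cv2.CHAIN_APPROX_NONE)[0],key=cv2.contourArea)
    m=cv2.drawContours(np.zeros_like(m),[c],-1,1,-1)
    rows=np.where(m.any(1))[0]; p=np.array([[np.where(m[v])[0].max(),v] for v in rows])
    w=ray("top",p[4:-4],.055)*1000; k=np.polyfit(w[:,0],w[:,1],1); e=ray("top",p[[0,-1]],.055)*1000
    xm=e[:,0].mean()
    print("front edge heading err deg vs x axis",np.degrees(np.arctan(k[0])).round(2),"mid",xm.round(1),np.polyval(k,xm).round(1),"ends",e.round(1).tolist(),p[[0,-1]].tolist())
E
python3 -c "
from h import *
st()
front(cv2.imread('pics/top0.png'))
front(cv2.imread('pics/t3f.png'))
a=r.capture('top');front(a)
"
```

```text
3.65 tcp [541.9  67.1  23.4] yaw of tool y 172.83 tilt [-0. -0. -1.] F [ 0.1 -0.2  0.2] w 0.7
front edge heading err deg vs x axis -5.75 mid 586.2 14.9 ends [[631.9, 17.2], [540.5, 19.5]] [[274, 165], [272, 202]]
front edge heading err deg vs x axis -5.9 mid 586.2 15.0 ends [[631.9, 17.2], [540.5, 19.5]] [[274, 165], [272, 202]]
front edge heading err deg vs x axis -5.74 mid 586.2 15.0 ends [[631.9, 19.6], [540.5, 19.5]] [[273, 165], [272, 202]]
```

Call:
{"method": "carry_out", "body": {
  "moves": [
    [3,0,0,0,0,0,0],
    [6,-1,0,0,0,0,0],
    [9,-1,0,0,0,0,0],
    [9,-1,0,0,0,0,0]
  ]
}}

```text
time_s: 4.1
tcp_pos: [0.551, 0.0661, 0.0237]
eef_rot: [-82.4, 90.0, 0.4]
contact_force: [-0.0, -0.3, -0.2]
gripper_width: 0.0003
```

```bash
python3 -c "
from h import *
st()
a=r.capture('top');front(a);cv2.imwrite('pics/t4.png',a)
b=r.capture('side');cv2.imwrite('pics/s4.png',cv2.resize(b[140:300,200:440],None,fx=3,fy=3,interpolation=cv2.INTER_CUBIC))
"
```

```text
4.1 tcp [551.   66.1  23.7] yaw of tool y 172.83 tilt [ 0.  0. -1.] F [-0.  -0.3 -0.2] w 0.3
front edge heading err deg vs x axis -6.12 mid 583.8 15.3 ends [[629.4, 12.3], [538.1, 19.4]] [[276, 166], [272, 203]]
```

View pics/s4.png

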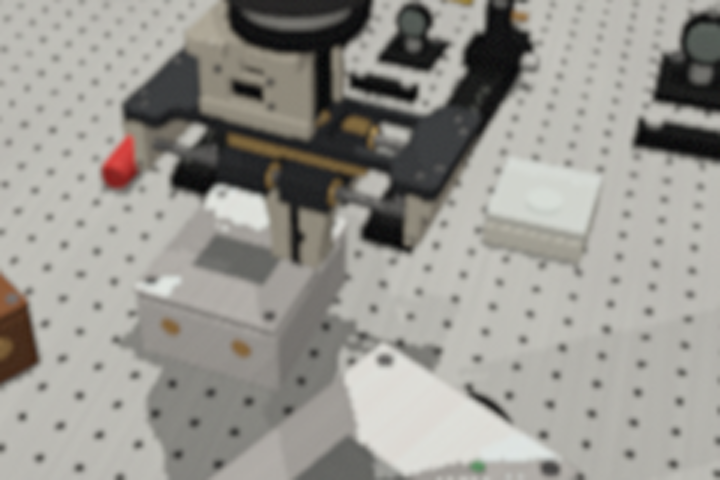

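```bash
python3 -c "
from h import *
st()
for n in('side','top'):
    p=r.camera_params(n); q=cv2.projectPoints(np.float64([[.551,.066,.0237],[.551,.066,.0737],[.5415,.0733,.055],[.5415,.0733,0]]),np.array(p['rvec']),np.array(p['tvec']),np.array(p['K']),None)[0]; print(n,q.reshape(-1,2).round(1).tolist())
f=lambda L:[[200+a/3,140+b/3] for a,b in L]
C=f([[137,287],[273,327],[348,222]])
print('box top corners from side, z .055',(ray('side',C,.055)*1000).round(1).tolist())
print('at z 0, base corners',(ray('side',f([[140,345],[280,388]]),0)*1000).round(1).tolist())
"
```

```text
4.2 tcp [550.5  66.1  23.6] yaw of tool y 172.83 tilt [-0. -0. -1.] F [0.8 0.6 0.5] w 0.4
side [[300.2, 238.4], [299.7, 218.3], [303.5, 229.5], [303.9, 251.0]]
top [[254.6, 200.0], [251.4, 196.0], [249.4, 201.4], [253.0, 205.4]]
box top corners from side, z .055 [[636.4, 119.5], [546.5, 128.3], [532.2, 23.3]]
at z 0, base corners [[642.3, 114.9], [545.4, 124.0]]
```

```bash
python3 -c "
from h import *
p=r.camera_params('side')
for P in([.4941,.0688,.0756],[.4941,.0688,.1],[.551,.066,.0237],[.551,.066,.057],[.551,.066,.08]):
    print(P,cv2.projectPoints(np.float64([P]),np.array(p['rvec']),np.array(p['tvec']),np.array(p['K']),None)[0].round(1).ravel())
b=r.capture('side');w=r.capture('wrist')
c=cv2.resize(cv2.imread('pics/s2.png')[120:240,250:400],(500,400),interpolation=cv2.INTER_CUBIC)
cv2.imwrite('pics/mix.png',np.hstack([c,cv2.resize(b[170:260,260:350],(400,400),interpolation=cv2.INTER_CUBIC)]))
st()
cv2.imwrite('pics/w1.png',w)
"
```

```text
[0.4941, 0.0688, 0.0756] [329.2 224.3]
[0.4941, 0.0688, 0.1] [329.5 213.8]
[0.551, 0.066, 0.0237] [300.2 238.4]
[0.551, 0.066, 0.057] [299.8 225.2]
[0.551, 0.066, 0.08] [299.6 215.7]
4.3 tcp [550.4  66.1  23.6] yaw of tool y 172.83 tilt [-0. -0. -1.] F [0.5 0.  0.3] w 0.3
```

View pics/mix.png

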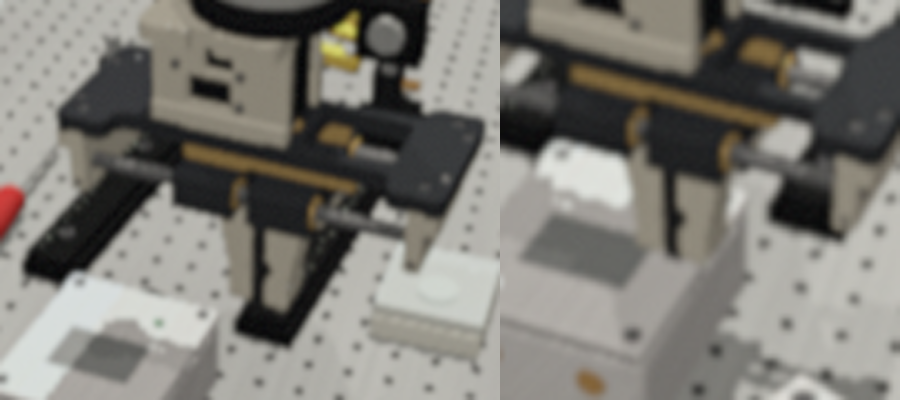

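View pics/w1.png

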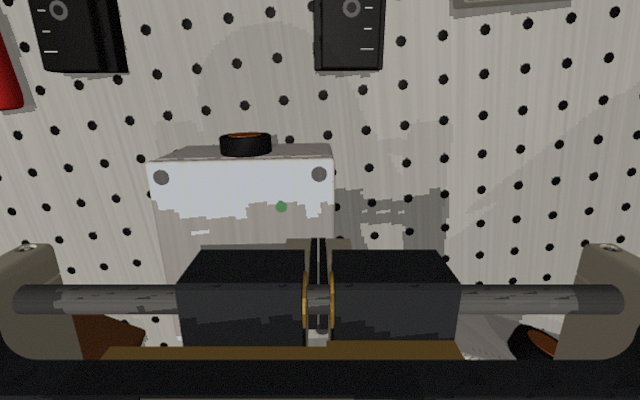

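```bash
python3 -c "
from h import *
p=r.camera_params('wrist');R=cv2.Rodrigues(np.array(p['rvec']))[0];print((-R.T@np.array(p['tvec']).ravel()).round(4),R.round(3).tolist(),np.round(p['K'],1).tolist())
for P in([.5504,.0661,.0236],[.5504,.0661,.05],[.5504,.0661,.08],[.589,.0675,.055],[.541,.073,.055],[.546,.020,.055],[.535,.127,.055]):
    print(P,cv2.projectPoints(np.float64([P]),np.array(p['rvec']),np.array(p['tvec']),np.array(p['K']),None)[0].round(1).ravel())
"
```

```text
[ 0.5411 -0.0158  0.2179] [[-0.992, 0.124, 0.001], [0.119, 0.945, 0.304], [0.037, 0.302, -0.953]] [[332.9, 0.0, 317.8], [0.0, 332.9, 195.8], [0.0, 0.0, 1.0]]
[0.5504, 0.0661, 0.0236] [318.9 226.6]
[0.5504, 0.0661, 0.05] [319.1 245.2]
[0.5504, 0.0661, 0.08] [319.4 273.7]
[0.589, 0.0675, 0.055] [249.4 259.6]
[0.541, 0.073, 0.055] [337.8 258.7]
[0.546, 0.02, 0.055] [316.6 165.5]
[0.535, 0.127, 0.055] [357.5 338.3]
```

The side view puts the seen tips near (306,228) and the wrist view near (318,238). Both place the finger tips about 25–30 mm higher than the reported TCP, so they are hovering over the box's top edge, which explains the missing force. I lift, back off, and lower with force checks.

Call:
{"method": "carry_out", "body": {
  "moves": [
    [0,0,30,0,0,0,0],
    [-30,4,30,0,0,0,0],
    [-60,7,30,0,0,0,0],
    [-60,7,5,0,0,0,0],
    [-60,7,-8,0,0,0,0]
  ]
}}

```text
time_s: 4.8
tcp_pos: [0.4895, 0.0732, 0.0153]
eef_rot: [-27.7, 90.0, 55.2]
contact_force: [-0.4, -0.9, -0.4]
gripper_width: 0.0004
```

Call:
{"method": "carry_out", "body": {
  "moves": [
    [0,0,-4,0,0,0,0],
    [0,0,-9,0,0,0,0],
    [0,0,-9,0,0,0,0]
  ]
}}

```text
time_s: 5.1
tcp_pos: [0.4906, 0.0731, 0.0065]
eef_rot: [125.7, 90.0, -151.5]
contact_force: [-0.8, -0.5, -0.5]
gripper_width: 0.0004
```

```bash
python3 -c "
from h import *
st()
a=r.capture('top');front(a);cv2.imwrite('pics/t5.png',a)
b=r.capture('side');st();c=b[130:280,240:400]
w=r.capture('wrist')
cv2.imwrite('pics/s5.png',np.hstack([cv2.resize(c,(400,375),interpolation=cv2.INTER_CUBIC),cv2.resize(w[150:350,200:413],(400,375))]))
p=r.camera_params('side')
for P in([.491,.0735,.007],[.491,.0735,.037]):
    q=cv2.projectPoints(np.float64([P]),np.array(p['rvec']),np.array(p['tvec']),np.array(p['K']),None)[0].ravel(); print((q-[240,130])*2.5)
"
```

```text
5.1 tcp [490.6  73.1   6.5] yaw of tool y 172.83 tilt [-0. -0. -1.] F [-0.8 -0.5 -0.5] w 0.4
front edge heading err deg vs x axis -5.75 mid 586.2 14.9 ends [[631.9, 17.2], [540.5, 19.5]] [[274, 165], [272, 202]]
5.2 tcp [490.9  73.2   7. ] yaw of tool y 172.84 tilt [ 0.  0. -1.] F [0.2 0.3 0.2] w 0.6
[223.13212991 309.58108291]
[224.12811739 280.41373448]
```

View pics/s5.png

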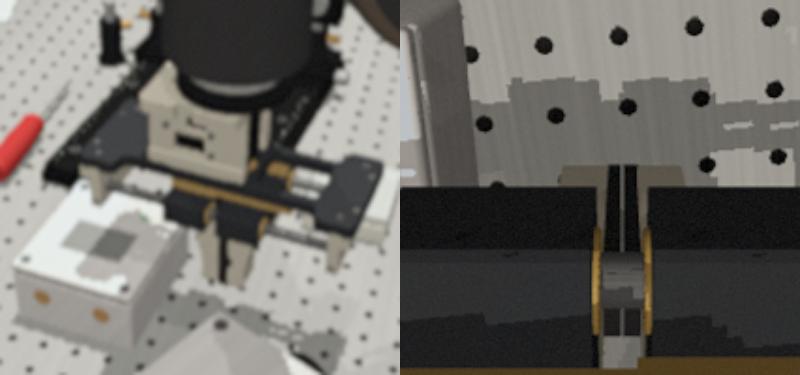

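```bash
python3 -c "
from h import *
p=r.camera_params('side')
for P,s in(([.401,.084],'right bracket seen 374,237'),([.58,.062],'left bracket seen 279,210'),([.491,.0735],'tip seen 330,245')):
  print(s,[cv2.projectPoints(np.float64([P+[z]]),np.array(p['rvec']),np.array(p['tvec']),np.array(p['K']),None)[0].ravel().round(0).tolist()+[z] for z in(.0,.02,.04,.06,.08)])
print((ray('side',[[374,237],[279,210],[330,245]],.06)*1000).round(0).tolist())
"
```

```text
right bracket seen 374,237 [[375.0, 271.0, 0.0], [376.0, 263.0, 0.02], [377.0, 255.0, 0.04], [378.0, 247.0, 0.06], [380.0, 238.0, 0.08]]
left bracket seen 279,210 [[287.0, 243.0, 0.0], [287.0, 236.0, 0.02], [286.0, 228.0, 0.04], [286.0, 220.0, 0.06], [285.0, 211.0, 0.08]]
tip seen 330,245 [[329.0, 256.0, 0.0], [329.0, 249.0, 0.02], [330.0, 241.0, 0.04], [330.0, 233.0, 0.06], [330.0, 224.0, 0.08]]
[[413.0, 61.0], [603.0, 38.0], [483.0, 104.0]]
```

Call:
{"method": "carry_out", "body": {
  "moves": [
    [0,0,-4,0,0,0,0],
    [0,0,-8,0,0,0,0],
    [0,0,-8,0,0,0,0]
  ]
}}

```text
time_s: 5.55
tcp_pos: [0.4901, 0.0729, -0.0019]
eef_rot: [121.0, 89.9, -156.2]
contact_force: [-0.2, -0.8, 0.4]
gripper_width: 0.0003
```

Reported z of −2 mm gives no table contact, so the tips really are about 22 mm above the reported TCP. I push sideways now, watching the force.

Call:
{"method": "carry_out", "body": {
  "moves": [
    [8,-1,0,0,0,0,0],
    [16,-2,0,0,0,0,0],
    [22,-3,0,0,0,0,0],
    [26,-3,0,0,0,0,0],
    [30,-4,0,0,0,0,0]
  ]
}}

```text
time_s: 6.05
tcp_pos: [0.521, 0.069, -0.0014]
eef_rot: [115.0, 90.0, -162.2]
contact_force: [0.0, 0.1, -0.0]
gripper_width: 0.0003
```

Call:
{"method": "carry_out", "body": {
  "moves": [
    [2,0,0,0,0,0,0],
    [4,0,0,0,0,0,0],
    [6,-1,0,0,0,0,0],
    [8,-1,0,0,0,0,0],
    [10,-1,0,0,0,0,0]
  ]
}}

```text
time_s: 6.55
tcp_pos: [0.5281, 0.0674, -0.0015]
eef_rot: [113.5, 89.8, -163.7]
contact_force: [-9.7, 1.6, 7.1]
gripper_width: 0.0005
```

```bash
python3 -c "
from h import *
st()
a=r.capture('top');front(a);st()"
```

```text
6.55 tcp [528.1  67.4  -1.5] yaw of tool y 172.82 tilt [-0.004 -0.001 -1.   ] F [-9.7  1.6  7.1] w 0.5
front edge heading err deg vs x axis -5.76 mid 588.7 14.1 ends [[634.5, 10.0], [543.0, 17.2]] [[277, 164], [273, 201]]
6.6 tcp [528.5  67.4  -1.6] yaw of tool y 172.82 tilt [-0.004 -0.001 -1.   ] F [-7.6  0.8  4.1] w 0.2
```

Call:
{"method": "carry_out", "body": {
  "moves": [
    [2,0,0,0,0,0,0],
    [5,-1,0,0,0,0,0],
    [7,-1,0,0,0,0,0],
    [9,-1,0,0,0,0,0],
    [11,-1,0,0,0,0,0]
  ]
}}

```text
time_s: 7.1
tcp_pos: [0.5389, 0.0663, -0.0015]
eef_rot: [114.4, 89.7, -162.8]
contact_force: [-8.7, 0.4, 8.0]
gripper_width: 0.0003
```

```bash
python3 -c "
from h import *
st()
a=r.capture('top');front(a);st()"
```

```text
7.1 tcp [538.9  66.3  -1.5] yaw of tool y 172.82 tilt [-0.004 -0.001 -1.   ] F [-8.7  0.4  8. ] w 0.3
front edge heading err deg vs x axis -5.55 mid 599.9 12.6 ends [[644.6, 10.3], [555.1, 17.5]] [[277, 160], [273, 196]]
7.15 tcp [539.4  66.3  -1.5] yaw of tool y 172.82 tilt [-0.004 -0.001 -1.   ] F [-5.6  0.   4.8] w 0.3
```

Box is now nearly centred and its edge heading is parallel to the lane. I back off, lift, go round behind it and open to 55 %.

Call:
{"method": "carry_out", "body": {
  "moves": [
    [-25,3,0,0,0,0,0],
    [-25,3,45,0,0,0,30],
    [-25,3,90,0,0,0,55],
    [10,30,95,0,0,0,55],
    [40,62,95,0,0,0,55]
  ]
}}

```text
time_s: 7.65
tcp_pos: [0.584, 0.1299, 0.0975]
eef_rot: [-56.3, 89.6, 26.5]
contact_force: [1.2, -1.1, 0.1]
gripper_width: 0.0269
```

Call:
{"method": "carry_out", "body": {
  "moves": [
    [35,24,0,0,0,0,55],
    [36,24,-45,0,0,0,55],
    [36,24,-60,0,0,0,55],
    [36,24,-60,0,0,0,55]
  ]
}}

```text
time_s: 8.05
tcp_pos: [0.6155, 0.1522, 0.0304]
eef_rot: [123.9, 89.7, -153.3]
contact_force: [-0.9, 0.5, 0.7]
gripper_width: 0.0479
```

```bash
python3 -c "
from h import *
st()
a=r.capture('top');front(a);cv2.imwrite('pics/t6.png',a)
try:
  q,S,c=box('top',a,(222,145,285,212),165); print(np.round(q,1) if 0 else q,c.round(1)); print({k:np.round(v,2).tolist() for k,v in S.items()})
except Exception as e: print(e)
w=r.capture('wrist')
cv2.imwrite('pics/v6.png',np.hstack([cv2.resize(a[130:250,190:390],(480,288),interpolation=cv2.INTER_CUBIC),cv2.resize(w,(320,200))[:, :].copy() if 0 else cv2.copyMakeBorder(cv2.resize(w,(320,200)),0,88,0,0,0)]))
"
```

```text
8.05 tcp [615.5 152.2  30.4] yaw of tool y 172.83 tilt [-0.005 -0.003 -1.   ] F [-0.9  0.5  0.7] w 47.9
front edge heading err deg vs x axis -5.35 mid 601.1 12.4 ends [[647.0, 22.5], [555.1, 17.5]] [[272, 159], [273, 196]]
((604.1354370117188, 65.10511779785156), (108.6081771850586, 94.93395233154297), 84.23487854003906) [604.1  65.1]
{'front': [53.08, 174.16, 26.0], 'back': [53.15, 173.59, 26.0], 'left': [46.17, 83.64, 26.0], 'right': [46.24, 83.71, 27.0]}
```

View pics/v6.png

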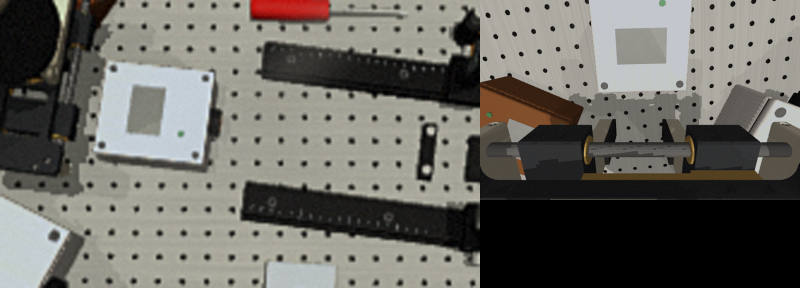

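The view shows the box (crop 155,115) lined up with the lane, and both fingers behind it and clear. Box centre is (604,65), the lane axis there is x≈605, and the yaw difference is under 1°. I lower the hand and start pushing.

Call:
{"method": "carry_out", "body": {
  "moves": [
    [0,0,-15,0,0,0,55],
    [0,0,-27,0,0,0,55],
    [-1,-8,-27,0,0,0,55],
    [-2,-16,-27,0,0,0,55],
    [-3,-20,-27,0,0,0,55]
  ]
}}

```text
time_s: 8.65
tcp_pos: [0.6148, 0.1322, 0.0076]
eef_rot: [-62.4, 89.9, 20.4]
contact_force: [0.9, -0.1, 0.0]
gripper_width: 0.0483
```

Call:
{"method": "carry_out", "body": {
  "moves": [
    [0,-3,0,0,0,0,55],
    [-1,-7,0,0,0,0,55],
    [-1,-11,0,0,0,0,55],
    [-2,-15,0,0,0,0,55],
    [-2,-19,0,0,0,0,55]
  ]
}}

```text
time_s: 9.15
tcp_pos: [0.6135, 0.1151, 0.0075]
eef_rot: [-48.3, 89.8, 34.6]
contact_force: [0.7, 5.9, 2.4]
gripper_width: 0.0482
```

```bash
cat >> h.py <<'E'
def look(b=(222,145,420,225)):
    st(); a=r.capture('top')
    try:
        q,S,c=box('top',a,b,165); print(np.round(q[1],1),"cen",c.round(1),"lane x there",round(582+.12*(c[1]+130),1)); print({k:np.round(v,2).tolist() for k,v in S.items()})
    except Exception as e: print(e)
    return a
E
python3 -c "
from h import *
look((222,145,295,212))"
```

```text
9.15 tcp [613.5 115.1   7.5] yaw of tool y 172.87 tilt [ 0.002  0.002 -1.   ] F [0.7 5.9 2.4] w 48.2
[99.1 94.9] cen [601.   45.3] lane x there 603.0
{'front': [48.35, 173.05, 26.0], 'back': [47.58, 176.07, 19.0], 'left': [45.93, 82.14, 26.0], 'right': [46.27, 82.65, 27.0]}
```

Call:
{"method": "carry_out", "body": {
  "moves": [
    [-1,-5,0,0,0,0,55],
    [-1,-11,0,0,0,0,55],
    [-2,-17,0,0,0,0,55],
    [-3,-23,0,0,0,0,55],
    [-4,-29,0,0,0,0,55]
  ]
}}

```text
time_s: 9.7
tcp_pos: [0.6097, 0.086, 0.0075]
eef_rot: [-54.4, 89.8, 28.4]
contact_force: [1.2, 5.6, 3.1]
gripper_width: 0.048
```

```bash
python3 -c "
from h import *
a=look((240,145,310,212))
cv2.imwrite('pics/v7.png',cv2.resize(a[130:240,225:395],(800,518),interpolation=cv2.INTER_CUBIC))"
```

```text
9.7 tcp [609.7  86.    7.5] yaw of tool y 172.88 tilt [ 0.002  0.001 -1.   ] F [1.2 5.6 3.1] w 48.0
[99.9 95.6] cen [597.   16.9] lane x there 599.6
{'front': [48.17, 172.7, 26.0], 'back': [48.86, 175.78, 14.0], 'left': [46.46, 83.04, 26.0], 'right': [46.34, 84.77, 26.0]}
```

View pics/v7.png

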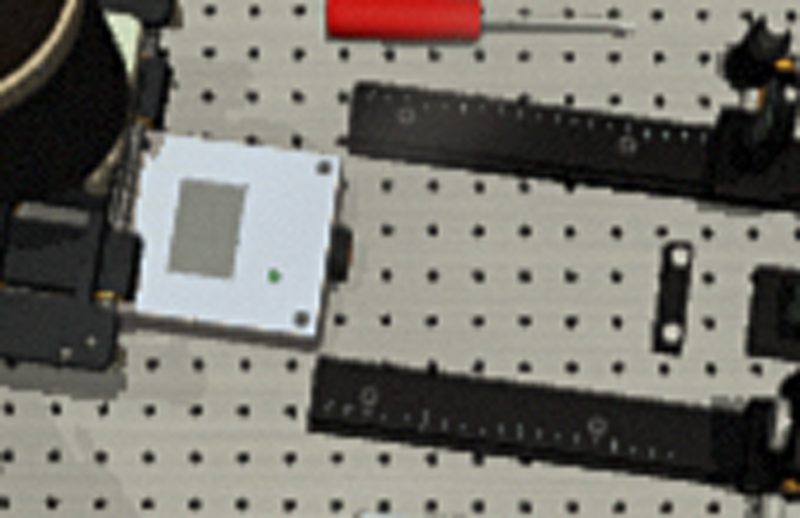

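The front is at the mouth, with the front corners at crop (340,155) and (318,340) and the rails starting at (352,150) and (315,358). The box is square to the lane but 3–4 mm towards the right rail, so I'll push on slightly diagonally to the left.

Call:
{"method": "carry_out", "body": {
  "moves": [
    [0,-5,0,0,0,0,55],
    [0,-10,0,0,0,0,55],
    [0,-15,0,0,0,0,55],
    [0,-20,0,0,0,0,55],
    [0,-25,0,0,0,0,55]
  ]
}}

```text
time_s: 10.25
tcp_pos: [0.6094, 0.0611, 0.0074]
eef_rot: [-50.2, 89.9, 32.6]
contact_force: [-0.6, 6.9, 5.0]
gripper_width: 0.0484
```

```bash
cat >> h.py <<'E'
def gaps(a):
    "lateral gap box-side to rails seen on their own planes; rails from picture 0: inner edges at z=.022"
    q,S,c=box('top',a,(240,145,420,225),165)
    f=-np.array([np.cos(np.radians(83)),np.sin(np.radians(83))])
    ax=582+.124*(c[1]+130); print("lateral offset from lane axis (left +)",round((c[0]-ax)*.9925,1),"front y",(c+f*q[1][0]/2).round(1),"angles",[round(S[k][1]-o,1) for k,o in(("front",90),("left",0),("right",0))])
E
python3 -c "
from h import *
a=look((240,145,420,225)); gaps(a)"
```

```text
10.25 tcp [609.4  61.1   7.4] yaw of tool y 172.86 tilt [ 0.002  0.001 -1.   ] F [-0.6  6.9  5. ] w 48.4
[ 95.7 103. ] cen [ 562.9 -206.6] lane x there 572.8
{'front': [50.93, 1.03, 6.0], 'back': [49.05, 179.58, 11.0], 'left': [46.2, 79.95, 20.0], 'right': [47.63, 89.56, 26.0]}
lateral offset from lane axis (left +) -9.6 front y [ 557.  -254.1] angles [np.float32(-89.0), np.float32(80.0), np.float32(89.6)]
```

```bash
sed -i "s/def gaps(a):/def gaps(a,b):/; s/box('top',a,(240,145,420,225),165)/box('top',a,b,165)/; s/(im.min(2)>thr)&roi/(im.min(2)>thr)\&(im[...,0].astype(int)>im[...,2]+3)\&roi/" h.py
python3 -c "
from h import *
b=(245,150,330,216)
a=look(b); gaps(a,b)"
```

```text
10.3 tcp [609.4  60.4   7.4] yaw of tool y 172.85 tilt [ 0.002  0.001 -1.   ] F [-0.2  3.9  3.9] w 48.1
[98.3 93.4] cen [597.  -9.] lane x there 596.5
{'front': [47.82, 172.34, 26.0], 'back': [47.9, 175.48, 14.0], 'left': [45.41, 84.07, 26.0], 'right': [45.69, 82.99, 27.0]}
lateral offset from lane axis (left +) 0.0 front y [591.  -57.8] angles [np.float32(82.3), np.float32(84.1), np.float32(83.0)]
```

Steering works: the offset is now about 0 mm. I continue down the lane.

Call:
{"method": "carry_out", "body": {
  "moves": [
    [0,-6,0,0,0,0,55],
    [-1,-13,0,0,0,0,55],
    [-2,-20,0,0,0,0,55],
    [-3,-27,0,0,0,0,55],
    [-4,-34,0,0,0,0,55]
  ]
}}

```text
time_s: 10.85
tcp_pos: [0.6054, 0.0269, 0.0073]
eef_rot: [-56.7, 89.9, 26.2]
contact_force: [0.4, 6.0, 4.5]
gripper_width: 0.0482
```

```bash
python3 -c "
from h import *
b=(256,150,345,216)
a=look(b); gaps(a,b)"
```

```text
10.85 tcp [605.4  26.9   7.3] yaw of tool y 172.87 tilt [ 0.002  0.001 -1.   ] F [0.4 6.  4.5] w 48.2
[96.  93.7] cen [593.1 -43.5] lane x there 592.4
{'front': [47.08, 173.8, 22.0], 'back': [46.74, 174.04, 9.0], 'left': [45.8, 83.22, 27.0], 'right': [45.7, 82.62, 26.0]}
lateral offset from lane axis (left +) 0.4 front y [587.3 -91.1] angles [np.float32(83.8), np.float32(83.2), np.float32(82.6)]
```

Call:
{"method": "carry_out", "body": {
  "moves": [
    [-1,-7,0,0,0,0,55],
    [-2,-15,0,0,0,0,55],
    [-3,-23,0,0,0,0,55],
    [-4,-31,0,0,0,0,55],
    [-5,-38,0,0,0,0,55]
  ]
}}

```text
time_s: 11.4
tcp_pos: [0.6002, -0.0113, 0.0071]
eef_rot: [-56.7, 89.9, 26.2]
contact_force: [1.2, 6.4, 4.7]
gripper_width: 0.048
```

```bash
python3 -c "
from h import *
b=(270,150,360,216)
a=look(b); gaps(a,b)"
```

```text
11.4 tcp [600.2 -11.3   7.1] yaw of tool y 172.86 tilt [ 0.001  0.001 -1.   ] F [1.2 6.4 4.7] w 48.0
OpenCV(4.12.0) /io/opencv/modules/imgproc/src/linefit.cpp:50: error: (-215:Assertion failed) count > 0 in function 'fitLine2D_wods'
Traceback (most recent call last):
  File "h.py", line 51, in gaps
    q,S,c=box('top',a,b,165)
          ~~~^^^^^^^^^^^^^^^
  File "h.py", line 26, in box
    S={k:side(w,c0,n,e) for k,n,e in(("front",f,54),("back",-f,54),("left",l,47),("right",-l,47))}
         ~~~~^^^^^^^^^^
  File "h.py", line 19, in side
    l=cv2.fitLine(w[s].astype(np.float32),cv2.DIST_HUBER,0,.01,.01).ravel()
      ~~~~~~~~~~~^^^^^^^^^^^^^^^^^^^^^^^^^^^^^^^^^^^^^^^^^^^^^^^^^^
cv2.error: OpenCV(4.12.0) /io/opencv/modules/imgproc/src/linefit.cpp:50: error: (-215:Assertion failed) count > 0 in function 'fitLine2D_wods'
```

The back edge is now hidden by the hand. I use the visible blob's own extents instead.

```bash
cat >> h.py <<'E'
def part(b,thr=150):
    "visible part of box top: lateral offset of its middle from lane axis, front position, angles"
    st(); im=r.capture('top')
    m=((im.min(2)>thr)&(im[...,0].astype(int)>im[...,2]+3)&roi(im,*b)).astype(np.uint8)
    m=cv2.morphologyEx(m,cv2.MORPH_CLOSE,np.ones((9,9)));m=cv2.morphologyEx(m,cv2.MORPH_OPEN,np.ones((7,7)))
    _,c=rect('top',m,.055); w=ray('top',c,.055)*1000
    a=np.radians(82.9); f=-np.array([np.cos(a),np.sin(a)]); l=np.array([-f[1],f[0]]); o=np.array([571.5,-215.])
    F=(w-o)@f; L=(w-o)@l; near=(F>F.max()-45)&(F<F.max()-8)
    A=near&(L>L[near].mean()); B=near&(L<L[near].mean()); fr=(F>F.max()-7)&(abs(L-L[near].mean())<32)
    k=[np.degrees(np.polyfit(*z,1)[0]).round(1) for z in((F[A],L[A]),(F[B],L[B]))]
    print("sides L",np.median(L[A]).round(1),np.median(L[B]).round(1),"mid",((np.median(L[A])+np.median(L[B]))/2).round(1),"slopes deg",k,"front: y",np.median(w[fr,1]).round(1),"slope",np.degrees(np.polyfit(L[fr],F[fr],1)[0]).round(1))
    return im
E
python3 -c "
from h import *
a=part((270,150,350,216))"
```

```text
11.45 tcp [599.8 -12.3   7. ] yaw of tool y 172.84 tilt [ 0.001  0.    -1.   ] F [2.3 4.  1.7] w 48.4
sides L 45.2 -45.9 mid -0.4 slopes deg [np.float64(56.4), np.float64(-55.5)] front: y -128.5 slope -0.3
```

Call:
{"method": "carry_out", "body": {
  "moves": [
    [0,-6,0,0,0,0,55],
    [-1,-13,0,0,0,0,55],
    [-2,-20,0,0,0,0,55],
    [-3,-27,0,0,0,0,55],
    [-4,-34,0,0,0,0,55]
  ]
}}

```text
time_s: 12.0
tcp_pos: [0.5957, -0.0453, 0.0067]
eef_rot: [-28.5, 90.0, 54.3]
contact_force: [0.9, 6.1, 3.2]
gripper_width: 0.0481
```

```bash
python3 -c "
from h import *
a=part((285,155,362,218))"
```

```text
12.0 tcp [595.7 -45.3   6.7] yaw of tool y 172.86 tilt [ 0.  0. -1.] F [0.9 6.1 3.2] w 48.1
sides L 45.9 -46.7 mid -0.4 slopes deg [np.float64(23.5), np.float64(-52.2)] front: y -162.2 slope 0.2
```

Call:
{"method": "carry_out", "body": {
  "moves": [
    [-1,-5,0,0,0,0,55],
    [-1,-11,0,0,0,0,55],
    [-2,-17,0,0,0,0,55],
    [-3,-22,0,0,0,0,55],
    [-3,-26,0,0,0,0,55]
  ]
}}

```text
time_s: 12.55
tcp_pos: [0.5923, -0.0713, 0.0066]
eef_rot: [56.5, 90.0, 139.4]
contact_force: [0.3, 6.3, 3.2]
gripper_width: 0.0481
```

Call:
{"method": "carry_out", "body": {
  "moves": [
    [0,-2,0,0,0,0,55],
    [0,-4,0,0,0,0,55],
    [-1,-6,0,0,0,0,55],
    [-1,-8,0,0,0,0,55],
    [-1,-9,0,0,0,0,55]
  ]
}}

```text
time_s: 13.05
tcp_pos: [0.5914, -0.0802, 0.0066]
eef_rot: [60.6, 90.0, 143.4]
contact_force: [-0.1, 6.1, 3.4]
gripper_width: 0.048
```

```bash
python3 -c "
from h import *
a=part((300,155,385,220))"
```

```text
13.05 tcp [591.4 -80.2   6.6] yaw of tool y 172.84 tilt [-0.  0. -1.] F [-0.1  6.1  3.4] w 48.0
sides L 45.6 -46.3 mid -0.3 slopes deg [np.float64(58.5), np.float64(-46.7)] front: y -196.0 slope 0.3
```

Call:
{"method": "carry_out", "body": {
  "moves": [
    [0,-1,0,0,0,0,55],
    [0,-2,0,0,0,0,55],
    [0,-3,0,0,0,0,55],
    [-1,-4,0,0,0,0,55]
  ]
}}

```text
time_s: 13.5
tcp_pos: [0.5907, -0.0842, 0.0066]
eef_rot: [9.9, 90.0, 92.8]
contact_force: [2.3, 3.8, 1.7]
gripper_width: 0.048
```

Call:
{"method": "carry_out", "body": {
  "moves": [
    [0,-1,0,0,0,0,55],
    [0,-2,0,0,0,0,55],
    [0,-3,0,0,0,0,55]
  ]
}}

```text
time_s: 13.8
tcp_pos: [0.5903, -0.0872, 0.0066]
eef_rot: [67.9, 90.0, 150.7]
contact_force: [0.2, 6.1, 3.3]
gripper_width: 0.0482
```

Call:
{"method": "carry_out", "body": {
  "moves": [
    [0,-0.5,0,0,0,0,55],
    [0,-1,0,0,0,0,55],
    [0,-1.5,0,0,0,0,55]
  ]
}}

```text
time_s: 14.1
tcp_pos: [0.5903, -0.0887, 0.0065]
eef_rot: [73.7, 90.0, 156.6]
contact_force: [0.2, 6.5, 3.0]
gripper_width: 0.0485
```

Call:
{"method": "carry_out", "body": {
  "moves": [
    [0,-0.5,0,0,0,0,55],
    [0,-1,0,0,0,0,55],
    [0,-1.5,0,0,0,0,55]
  ]
}}

```text
time_s: 14.4
tcp_pos: [0.5902, -0.0902, 0.0066]
eef_rot: [68.7, 90.0, 151.5]
contact_force: [-0.5, 8.9, 4.5]
gripper_width: 0.0478
```

Call:
{"method": "carry_out", "body": {
  "moves": [
    [0,-0.4,0,0,0,0,55],
    [0,-0.8,0,0,0,0,55]
  ]
}}

```text
time_s: 14.6
tcp_pos: [0.5902, -0.0902, 0.0065]
eef_rot: [31.7, 89.9, 114.5]
contact_force: [-1.3, 13.1, 5.1]
gripper_width: 0.0483
```

Contact with the stop: the force is rising and the TCP has stopped advancing. One more small step to square it, then check.

Call:
{"method": "carry_out", "body": {
  "moves": [
    [0,-0.5,0,0,0,0,55],
    [0,-0.9,0,0,0,0,55]
  ]
}}

```text
time_s: 14.8
tcp_pos: [0.5902, -0.0902, 0.0065]
eef_rot: [17.5, 89.9, 100.3]
contact_force: [-1.6, 17.7, 6.4]
gripper_width: 0.0484
```

```bash
python3 -c "
from h import *
a=part((305,155,385,222))
g=a.max(2);m=((g<75)&roi(a,358,175,380,212)).astype(np.uint8);print('dark px near stop',m.sum())"
```

```text
14.8 tcp [590.2 -90.2   6.5] yaw of tool y 172.83 tilt [-0.     0.002 -1.   ] F [-1.6 17.7  6.4] w 48.4
sides L 46.0 -46.7 mid -0.3 slopes deg [np.float64(48.4), np.float64(-46.3)] front: y -206.8 slope 0.5
dark px near stop 56
```

It is seated: the front is at y≈−208, square within 0.5°. I ease off along the lane, then lift clear.

Call:
{"method": "carry_out", "body": {
  "moves": [
    [0,2,0,0,0,0,55],
    [1,6,0,0,0,0,55],
    [2,16,0,0,0,0,55],
    [4,36,0,0,0,0,55],
    [8,66,0,0,0,0,55]
  ]
}}

```text
time_s: 15.35
tcp_pos: [0.5977, -0.0269, 0.0062]
eef_rot: [120.1, 89.9, -157.2]
contact_force: [0.3, -0.5, -0.6]
gripper_width: 0.0482
```

Call:
{"method": "carry_out", "body": {
  "moves": [
    [0,0,40,0,0,0,55],
    [0,10,85,0,0,0,55],
    [-20,50,110,0,0,0,55],
    [-50,85,110,0,0,0,55],
    [-80,120,110,0,0,0,55]
  ]
}}

```text
time_s: 15.85
tcp_pos: [0.5177, 0.0946, 0.1173]
eef_rot: [-62.5, 89.9, 20.2]
contact_force: [1.2, 1.7, -0.4]
gripper_width: 0.0483
```

```bash
python3 -c "
from h import *
b=(305,155,372,222)
a=look(b);gaps(a,b)
part(b)
cv2.imwrite('pics/end.png',cv2.resize(a[130:240,280:420],(763,600),interpolation=cv2.INTER_CUBIC))"
```

```text
15.85 tcp [517.7  94.6 117.3] yaw of tool y 172.77 tilt [ 0.001  0.    -1.   ] F [ 1.2  1.7 -0.4] w 48.3
[108.   93.6] cen [ 579.4 -154.5] lane x there 579.1
{'front': [52.75, 172.17, 26.0], 'back': [52.87, 172.38, 26.0], 'left': [45.61, 82.89, 26.0], 'right': [45.67, 82.47, 27.0]}
lateral offset from lane axis (left +) 0.5 front y [ 572.9 -208.1] angles [np.float32(82.2), np.float32(82.9), np.float32(82.5)]
15.9 tcp [513.7  97.8 116.9] yaw of tool y 172.85 tilt [-0.001  0.001 -1.   ] F [-6.9  2.3 -2.9] w 48.3
sides L 46.3 -45.0 mid 0.7 slopes deg [np.float64(-1.4), np.float64(2.0)] front: y -208.0 slope 0.5
```

View pics/end.png

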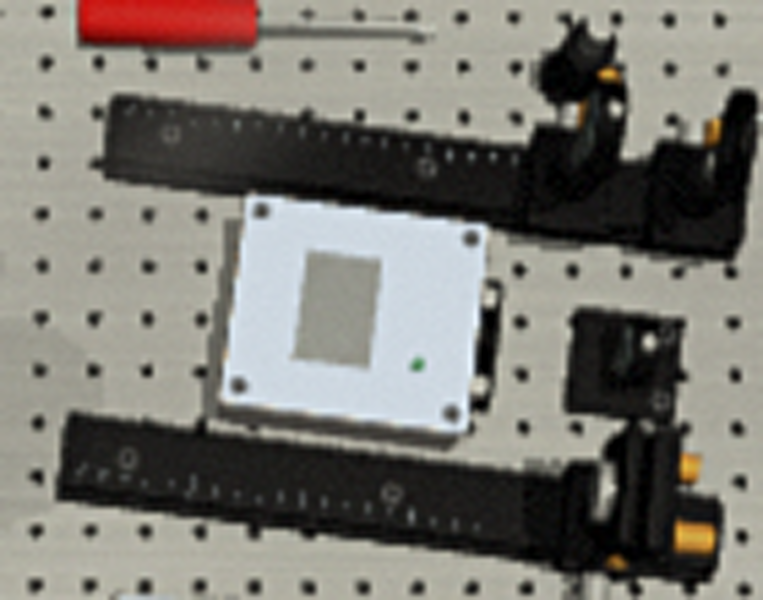

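The picture shows the box between the rails with its front against the bar (crop 485,340), square and clear of both rails. I let the arm settle and hand in.

Call:
{"method": "carry_out", "body": {
  "moves": [
    [0,0,0,0,0,0,55],
    [0,0,0,0,0,0,55],
    [0,0,0,0,0,0,55]
  ]
}}

```text
time_s: 16.25
tcp_pos: [0.5189, 0.0927, 0.1163]
eef_rot: [139.0, 90.0, -138.3]
contact_force: [-0.1, -0.4, 0.2]
gripper_width: 0.048
```

```bash
python3 -c "
from h import *
st(); print(r.close_job())"
```

```text
16.25 tcp [518.9  92.7 116.3] yaw of tool y 172.76 tilt [-0.001 -0.001 -1.   ] F [-0.1 -0.4  0.2] w 48.0
the job is handed in; nothing more can be done
None
```

The detector is pushed home against the short black stop bar, and I handed the job in at 16.3 s; it reports no verdict. I moved the small silver box about 15 mm sideways onto the lane axis with the shut fingertips. Then I pushed it from behind with both fingertips down the lane, easing it onto the bar until the box stopped.

**Last checks:**
- **Position:** the final top view puts the front face at y≈−208 mm, which matches the bar's face.
- **Alignment:** the box is about 0.5 mm off the lane axis and within about 1° of square.
- **Force:** the measured hand force peaked at about 18 N against the bar.
- **Arm:** it is clear of everything, with no force reading.
- **Bystanders:** the hex driver is where it was in the last view. I did not measure the post holder or lens case at the end, but the hand stayed clear of both.

**Disagreements:**
- **Finger height:** the visible finger tips sat about 22 mm above the reported tool point. On the first sideways try they passed over the box top without moving it, so I redid the push lower.
- **Stop centre:** my early estimate of the stop's centre was about 3 mm left of the lane centre I worked out from the rails. I steered by the rails, so measured against that estimate the box would be about 3 mm off, still inside the 12 mm allowed.

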